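Unlock the towel dispenser with its pin key and open the cover

ROBOT

A 7-joint arm with a two-finger parallel gripper is mounted at the origin on the work surface. World frame = base frame: x ahead of the robot, y to its left, z up, the work surface at z = 0. Lengths are in m, angles in degrees, forces in N, time in s.
With the tool pointing down it reaches from about 0.4 to 0.925 m from the base axis. Payload 4.1 kg.
Tool frame: the origin (TCP) lies on the centre line of the jaws, within the pads' length; the fingertips stand 17 mm ahead of it and the grasp point (between the pads) lies 2 mm behind it; z points along the fingers, y is the direction in which the jaws open and shut (so a half turn about z gives the same grasp; the last joint's range is limited). The gripper opens to 85 mm and grips with 20 to 120 N. Pads are 22 mm wide; open, the fingers measure 114 mm over their backs; the gripper's body (76 mm by 85 mm) begins 54 mm behind the grasp point. The pads swing forward as they close: fully open they stand 13 mm farther back than shut.
Start: joints at [-81.074, 22.827, 2.584, 88.041, -1.071, 69.15, -2.905], TCP at [0.164, 0.629, 0.21] pointing down, gripper open.
Joint ranges: [-161.44, 161.44], [-28.35, 127.94], [-78.24, 83.42], [0, 140.83], [-78.03, 258.03], [13.02, 114.36], [-168.23, 168.23]. Speed limits (degrees/s): [147.25, 147.25, 180, 180, 180, 180, 180].

INTERFACE

Orientations are given as a 3x3 rotation matrix whose columns are the frame's x, y, z axes.
In Python, from rig import arm gives the robot as it stands. Calls block until the motion is done:
- arm.reach(position, orientation): joint-space move of the TCP to a pose.
- arm.servo_line(position, orientation=None, rate=0.15, threshold=None): straight line of the TCP; orientation=None keeps the orientation; rate is the mean speed in m/s. With threshold (N) it stops when the force on the tool has changed by that much, and returns True; else False.
- arm.move_j(angles): joint-space move.
- arm.open_gripper() and arm.close_gripper(): open the fingers fully, or close them until they stop; the grip force is fixed at half the most.
- arm.hold(seconds).
- arm.inverse_kinematics(position, orientation): joint angles nearest the present ones, or None.
- arm.state(): the state.
- arm.get_image(name): name is "side" or "top"; returns a dict with "color" (420x560x3 uint8, red, green, blue), "intrinsics" (3x3 intrinsics, pixels), "D" ([k1, k2, p1, p2, k3] as OpenCV has them; the pictures are not rectified), "world_to_cam" (4x4, takes a point from world to camera coordinates). Camera axes: x right, y down, z forward; pixel columns grow to the right and rows downward; lengths in m; the calibration is good to about 2 mm. A picture is of the moment at which its call begins. There is no depth.
A pose or a line that the arm cannot do raises arm.PlanningError and nothing moves.
- arm.hand_in(): hands the job in, once; it reports no verdict.
The state is a dict: "clock": time; "q": joint angles; "qvel": joint speeds; "effort": joint torques, N m; "eef_pos": TCP position; "tcp_rot": TCP orientation; "ft_force": force on the tool from outside, world axes, zero at the start; "moment": the same for the moment, N m; "opening": finger opening in m.
Only numpy, scipy, OpenCV 4.12 (cv2) and the standard library are available. Lean on these libraries where they do the work, as an engineer would, in place of code of your own. Each camera call takes 0.05 s, during which the arm holds its last target. There are 200 camera calls.

TASK

Open the steel towel dispenser for refilling: take the pin key from the desk stand, push its pin down through the small hole in the dispenser's top until you feel the hidden spring latch give and the front cover jumps ajar, feeling your way because the latch breaks if the key presses the dispenser with more than about 20 N. Then put the key back in the stand hole it came from, swing the cover all the way down open without forcing it (under about 30 N), and leave everything else on the table undisturbed.

Things in the scene. Friction and masses are not known exactly. Their poses are not given: they have to be found in the camera images.
- key_mid (a point): Centre of the pin key's grip. Key: black plastic block 14 mm (its x) by 24 mm (y) by 40 mm high, with a steel pin, 5 mm thick, 62 mm long, round-ended, straight down from the middle of its underside; 30 to 65 g, loose. It stands upright, pin down in one bore of the desk stand, the grip resting on the stand's top. This point is 20 mm above the grip's underside, 82 mm above the pin's tip. z up.
- key_tip (a point): Tip of the key's pin, 82 mm straight below key_mid.
- stand: Dark wooden desk stand, fixed: block 70 mm (x) by 160 mm (y) by 70 mm high, origin at the centre of its underside. Three upright bores, 10 mm wide, 66 mm deep, countersunk, at x = 0, y = -52, 0, +52 mm hold the key and two brushes in any order; brush tops are 124 mm above the table. The 14 mm thickness of the key's grip lies along the stand's x.
- hole (a point): Centre of the round access hole (8 mm, countersunk 1.5 mm) at the dispenser's top surface. Hidden below it is the latch's flat striker, 18 mm across, 16 to 38 mm under the top: it differs and is not measured. Sprung: meets the pin with about 4 N, then 0.8 N more per mm; after about 6 mm (9 N) the latch frees the cover, which springs ajar; at 8.5 mm it is on a hard stop. Keep under 20 N.
- hinge (a point): Middle of the cover's hinge line, at the foot of the dispenser's front, 12 mm above the table; axes as the dispenser's: the hinge line runs along y, the front faces -x.
- cover (a joint): Angle of the front cover, rad: 0 shut (upright, latched), about 0.48 sprung ajar, 1.5 fully open (lying flat in front, at its stop). Steel panel 6 mm thick, 216 wide, 131 high, inner face in the plane through the hinge line; towel mouth from 26 to 48 mm above the hinge. A stiff hinge (0.2 N m) keeps it where it is left. Inside are a lug at the middle top and a spring plunger near the left (+y) edge.
- cover_edge (a point): Point on the cover's inner face at its top edge, 131 mm from the hinge line, 55 mm right (-y) of the middle: a clear place to hook it, away from lug and plunger. Shut, it lies 7 mm under the overhanging top; ajar, it stands about 55 mm out in front of the case.
- brush_a: Gilding brush, wooden, 9 mm thick, 120 mm long, loose in a bore of the stand, hair up; origin at its lower end. Leave alone.
- brush_b: The other, equal gilding brush in the stand. Leave alone.
- bell: Brass hand bell, 64 mm across, 115 mm high; origin at its foot. Leave alone.
- tumbler: Glass tumbler, 68 mm across, 85 mm high; origin at its foot. Leave alone.
- jar: Amber glass jar with brass cap, 64 mm across, 60 mm high; origin at its foot. Leave alone.
- stupa: Red spired ornament on a 70 mm square foot, 130 mm high; origin at its foot. Leave alone.
- reader: Black card reader lying flat, 155 by 78 by 22 mm; origin at its underside. Leave alone.
- ball: Crystal ball on a turned foot, 64 mm across, 84 mm high; origin at its foot. Leave alone.
- dispenser: Steel towel dispenser, fixed: 120 mm deep (x), 220 mm wide (y), 150 mm high, flat top 6 mm thick. Origin at the centre of its underside; x points from front to back (the front faces -x), y to the left of one facing the front, z up. The hole lies at x = -18, y = 0, z = 150 mm, the hinge line at x = -56, z = 12 mm.
- key: The key as a whole; origin at the centre of the grip's underside, 20 mm below key_mid.

How it is judged (in metres and radians):
On the way:
1. the latch is tripped with the key: its pin is in the access hole (tip at least 15 mm below the top) while the cover springs ajar (past 0.15 rad) (z of key_tip in the frame of hole below -0.015 m and horizontal distance between key_tip and hole below 0.008 m and value of joint cover above 0.15 rad), for 0.1 s.
At the end, for the whole second after the job is handed in: The cover lies open past 1.4 rad (its stop is at 1.5) and at rest; the key stands upright (within 0.12 rad) in the bore it came from, its grip within 10 mm of where it was at the start, at rest (value of joint cover above 1.4 rad and distance of key_mid from where it was at the start of the episode below 0.01 m and angle between key_mid's own z axis and vertical below 0.12 rad and linear speed of key below 0.02 m/s and velocity of joint cover below 0.05 rad/s); the robot touches nothing.
It fails at once if the key presses on the dispenser or its latch with more than 20 N (contact force between key and dispenser above 20 N).
It fails at once if the gripper or arm pushes the dispenser or its cover with more than 30 N (contact force between any of the fingers, the arm and dispenser above 30 N).
It fails at once if a bystander is moved by more than 30 mm (distance of any of brush_a, brush_b, bell, tumbler, jar, stupa, reader, ball from where it was at the start of the episode above 0.03 m).
It also fails if it takes over 72 s, if anything falls off the work surface, if the arm or the gripper's body presses on something with over 40 N, if the wrist force passes 120 N, or if a joint passes its speed limit or range.

## Working session

There is one attempt and no reset: what is moved stays moved. The work goes in short steps, each a Python script; the robot and the scene stay as the last script left them, time stands still between calls to the robot, and variables do not carry over. Pictures are saved under pics/ and viewed, about 8 in all and at most 12, crops included, and the job is handed in when it is done.

```bash
ls; mkdir -p pics; python3 - <<'E'
from rig import arm
import cv2,numpy as np
for n in("side","top"):
    d=arm.get_image(n); cv2.imwrite(f"pics/{n}0.png",d["color"][:,:,::-1])
    print(n,d["intrinsics"],d["D"],d["world_to_cam"])
print(arm.state())
E
```

```text
pics
side [[530.54311847   0.         273.75344694]
 [  0.         530.54311847 204.55303157]
 [  0.           0.           1.        ]] [0.06910171 0.         0.         0.         0.        ] [[ 0.94778875 -0.31853545 -0.01522    -0.51459701]
 [-0.16288302 -0.44251599 -0.88184393  0.19618098]
 [ 0.27416346  0.83828084 -0.47129569  1.61253737]
 [ 0.          0.          0.          1.        ]]
top [[484.56448421   0.         282.3084352 ]
 [  0.         484.56448421 211.38835977]
 [  0.           0.           1.        ]] [-0.05814091  0.          0.          0.          0.        ] [[-1.86788859e-03 -9.99877208e-01  1.55589422e-02 -5.40717073e-02]
 [-9.89086089e-01 -4.44976750e-04 -1.47338084e-01  5.69035427e-01]
 [ 1.47326915e-01 -1.56643445e-02 -9.88963805e-01  1.57522544e+00]
 [ 0.00000000e+00  0.00000000e+00  0.00000000e+00  1.00000000e+00]]
{'clock': 0.1, 'q': array([-81.07237588,  22.86905342,   2.58148792,  88.10754096,
        -1.07041961,  69.14856107,  -2.90234222]), 'qvel': array([-0.05322862, -0.07883932, -0.00449013, -0.18059585,  0.10857946,
       -0.02706172, -0.02513055]), 'effort': array([ 3.36676123e-03, -4.76257002e+01,  1.36999033e+00, -2.54949385e+01,
        1.18915894e-02,  5.02795228e-03, -1.81594601e-06]), 'eef_pos': array([0.1636875 , 0.62842778, 0.20854774]), 'tcp_rot': array([[-9.67746152e-01,  2.51927161e-01, -3.00425491e-04],
       [ 2.51927297e-01,  9.67744604e-01, -1.73742374e-03],
       [-1.46969081e-04, -1.75707052e-03, -9.99998446e-01]]), 'ft_force': array([-0.27019569,  0.08059288,  0.61897974]), 'moment': array([ 0.04713254, -0.01193792,  0.03032109]), 'opening': 0.08565435536086771}
```

View pics/side0.png

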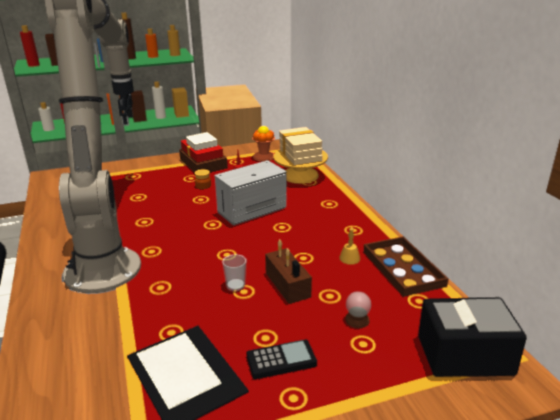

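View pics/top0.png

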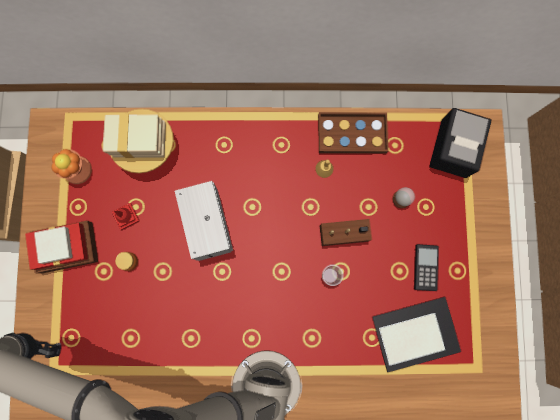

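The side view shows the dispenser near (250,190), the stand near (288,275) and the dark key at its near end. The top view shows the dispenser at (205,220) with its hole near (207,217), and the stand at (345,232) with the key at (364,230). I'll zoom in for corner pixels.

```bash
python3 - <<'E'
import cv2,numpy as np
s=cv2.imread("pics/side0.png");t=cv2.imread("pics/top0.png")
def crop(im,x,y,w,h,k):
    c=cv2.resize(im[y:y+h,x:x+w],None,fx=k,fy=k,interpolation=cv2.INTER_CUBIC)
    for i in range(0,w,10):
        cv2.line(c,(i*k,0),(i*k,5 if i%20 else 9),(0,255,255),1)
        if i%20==0: cv2.putText(c,str(x+i),(i*k,20),0,.38,(0,255,255),1)
    for j in range(0,h,10):
        cv2.line(c,(0,j*k),(5,j*k),(0,255,255),1)
        if j%20==0: cv2.putText(c,str(y+j),(8,j*k+4),0,.38,(0,255,255),1)
    return c
a=crop(t,170,175,80,90,6)   # 480x540
b=crop(t,315,210,60,45,5)   # 300x225
c=crop(s,255,230,60,75,5)   # 300x375
o=np.zeros((600,790,3),np.uint8);o[:540,:480]=a;o[:225,485:785]=b;o[225:600,485:785]=c
cv2.imwrite("pics/c1.png",o)
cv2.imwrite("pics/c2.png",crop(s,205,155,95,72,8))
E
```

```text
(no output)
```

View pics/c1.png

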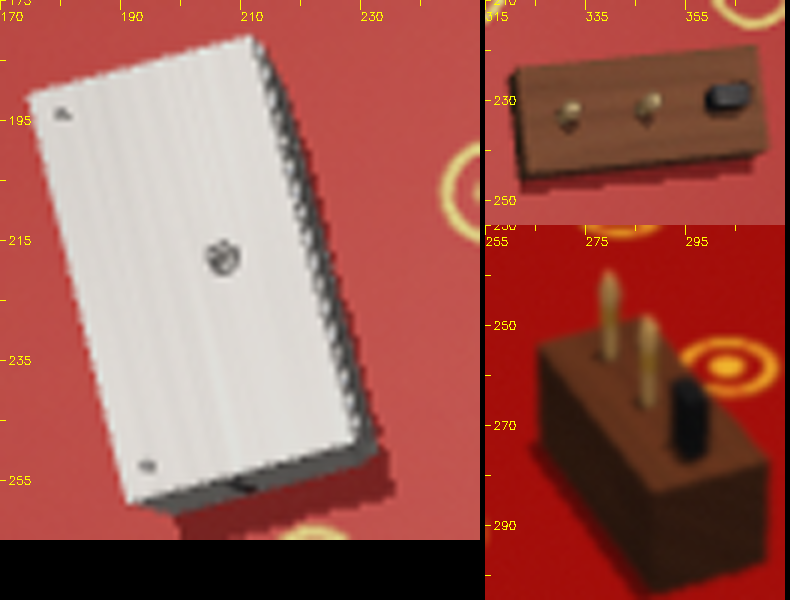

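View pics/c2.png

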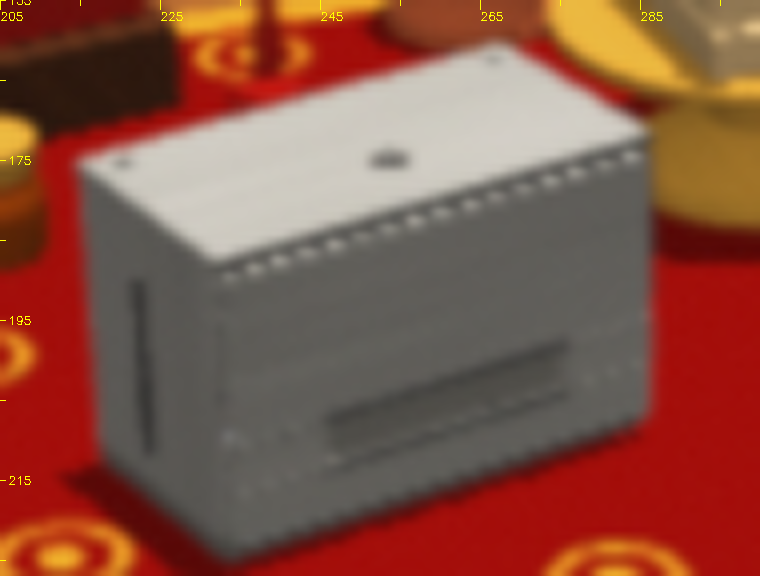

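The crops give clear corner pixels. In the top view the dispenser's top corners are about (174,190), (212,181), (191,258) and (229,248), and the hole is at (207,218). The key is in the stand's -y end bore. Its front faces world -y. Next I'll fit the poses.

```bash
cat > h.py <<'E'
from rig import arm
import numpy as np,cv2
from scipy.optimize import least_squares
from scipy.spatial.transform import Rotation as R
def cam(n):
    d=arm.get_image(n); return d["color"],d["intrinsics"],d["D"],d["world_to_cam"]
def proj(P,c):
    T=c[3]; return cv2.projectPoints(np.atleast_2d(np.float64(P)),cv2.Rodrigues(T[:3,:3])[0],T[:3,3],c[1],c[2])[0][:,0]
def place(p,L):
    a=p[2];return np.c_[L[:,0]*np.cos(a)-L[:,1]*np.sin(a)+p[0],L[:,0]*np.sin(a)+L[:,1]*np.cos(a)+p[1],L[:,2]]
def fit(p0,obs,free=False):
    # obs: list of (cam, L, uv)
    f=lambda p:np.concatenate([(proj(place(p,L),c)-uv).ravel() for c,L,uv in obs])
    r=least_squares(f,p0,loss="soft_l1");return r.x,f(r.x).reshape(-1,2)
E
python3 - <<'E'
from h import *
t,s=cam("top"),cam("side")
def px(l,o,k):return (np.array(l)+.5)/k-.5+np.array(o)
q=lambda l:np.array(l)/1000.
D1=q([[60,-110,150],[-60,-110,150],[60,110,150],[-60,110,150],[-18,0,150]])
d1=px([[28,95],[252,37],[126,503],[355,443],[223,258]],(170,175),6)
D2=q([[60,110,150],[60,-110,150],[-60,-110,150],[-60,110,150],[-18,0,150],[60,110,0]])
d2=px([[78,163],[500,40],[652,130],[215,264],[390,159],[105,465]],(205,155),8)
p0=[.55,.17,1.4]
S1=q([[35,80,70],[35,-80,70],[-35,-80,70],[-35,80,70]])
s1=px([[35,68],[272,46],[282,150],[42,172]],(315,210),5)
S2=q([[-35,80,70],[35,80,70],[35,-80,70],[-35,-80,70],[-35,-80,0],[35,-80,0],[-35,80,0]])
s2=px([[53,122],[160,92],[283,237],[170,267],[167,370],[280,335],[55,223]],(255,230),5)
for nm,p0,o in(("disp",p0,[(t,D1,d1),(s,D2,d2)]),("stand",[.5,-.2,0],[(t,S1,s1),(s,S2,s2)])):
    for oo in (o,o[:1],o[1:]):
        p,r=fit(p0,oo);print(nm,p,np.round(r,1).tolist())
    p,_=fit(p0,o)
    L=q([[-18,0,150],[-56,0,12]]) if nm=="disp" else q([[0,-52,90]])
    P=place(p,L);print(P,arm.inverse_kinematics(P[0],R.from_euler("zx",[0,np.pi]).as_matrix()))
E
```

```text
disp [0.52766172 0.19947403 1.83493479] [[-0.1, 0.3], [-0.3, 0.2], [0.1, 0.4], [-0.2, 0.2], [-0.1, 0.3], [0.4, -0.1], [0.7, 0.5], [0.4, 0.3], [0.5, -0.3], [0.2, 0.3], [-0.2, -0.1]]
disp [0.52858665 0.1991203  1.83164314] [[0.1, -0.0], [-0.1, -0.0], [0.1, 0.0], [-0.2, -0.0], [0.1, 0.1]]
disp [0.52683514 0.20075702 1.84415156] [[0.1, -0.1], [0.1, 0.4], [-0.0, 0.1], [0.4, -0.4], [-0.1, 0.2], [-0.5, -0.1]]
[[0.53236112 0.18209831 0.15      ]
 [0.54228208 0.14541623 0.012     ]] [-57.5558548   21.95462867  43.53694023 105.03186847 -17.32736227
  59.84738854 -97.26007948]
stand [ 0.4972366  -0.26199516  0.08905889] [[-1.1, 0.3], [-0.2, 0.4], [0.3, 0.7], [-0.3, 0.7], [-0.1, -0.7], [0.3, -0.2], [0.6, -0.1], [-0.2, 0.4], [0.5, 0.7], [0.7, 0.9], [0.1, -1.1]]
stand [ 0.49893583 -0.26295816  0.08688856] [[-0.8, -0.3], [0.1, -0.1], [0.6, 0.2], [-0.0, 0.2]]
stand [ 0.49657982 -0.26140981  0.09164349] [[-0.4, -0.7], [-0.0, -0.2], [0.3, -0.2], [-0.4, 0.3], [0.3, 0.6], [0.5, 0.8], [-0.2, -1.2]]
[[ 0.50186154 -0.31378908  0.09      ]] [-14.58416478  38.3790675   60.76106068 104.41276405 -38.39033049
  60.73567402 -28.94149269]
```

```bash
cat >> h.py <<'E'
KEY=np.array([0.50186,-0.31379,0.096]); SY=0.08906
HOLE=np.array([0.53236,0.18210,0.150]); DY=1.83493; HINGE=np.array([0.54228,0.14542,0.012])
def down(a): # tool y at world yaw a, z down
    y=np.array([np.cos(a),np.sin(a),0]);z=np.array([0,0,-1.]);return np.c_[np.cross(y,z),y,z]
def st(m=""):
    s=arm.state();print(m,"t%.1f"%s["clock"],"p",np.round(s["eef_pos"],4),"F",np.round(s["ft_force"],2),"M",np.round(s["moment"],2),"op",round(s["opening"],4),"q7 %.0f"%s["q"][6]);return s
E
python3 - <<'E'
from h import *
G=down(SY); U=np.array([0,0,1.])
print(arm.inverse_kinematics(KEY,G),arm.inverse_kinematics(KEY,down(SY+np.pi)))
s=st("start")
arm.servo_line(s["eef_pos"]+.08*U,rate=.2)
up=KEY+.19*U
try: arm.reach(up,G)
except arm.PlanningError as e: print(e); arm.reach(up,down(SY+np.pi)); G=down(SY+np.pi)
st("above")
arm.servo_line(KEY+.04*U,G,rate=.15)
print("contact",arm.servo_line(KEY,G,rate=.06,threshold=5)); st("at")
arm.close_gripper(); st("closed")
t,s=cam("top"),cam("side")
arm.servo_line(up,G,rate=.12); arm.hold(.3); st("lift")
np.save("G.npy",G)
t2,s2=cam("top"),cam("side")
ims=[]
for c,P in((s,KEY),(t2,up),(s2,up)):
    u=proj(P-[0,0,.04],c)[0].astype(int);print(u)
    x,y=np.clip(u-35,0,[490,350]);im=np.ascontiguousarray(c[0][y:y+70,x:x+70,::-1]);ims.append(cv2.resize(im,None,fx=5.2,fy=5.2,interpolation=cv2.INTER_CUBIC)[:,:364][:, :])
o=np.hstack([cv2.resize(i,(266,266)) for i in ims]);cv2.imwrite("pics/g.png",o)
E
```

```text
[-14.65999051  37.76469239  60.77232975 104.13580193 -37.61730831
  61.11566754  65.56962358] [ -19.28237003   46.44487104   72.39185658  104.21880512  -48.36237563
   67.55713987 -105.67057146]
start t0.2 p [0.1637 0.6286 0.2089] F [ 1.04  1.31 -0.24] M [-0.01  0.01  0.03] op 0.0853 q7 -3
above t4.2 p [ 0.5025 -0.313   0.2859] F [0.33 0.21 0.35] M [-0.    0.02 -0.01] op 0.0853 q7 52
contact False
at t6.2 p [ 0.502  -0.3141  0.0962] F [-0.33 -0.35 -0.23] M [-0.05 -0.    0.07] op 0.0856 q7 60
closed t7.0 p [ 0.5018 -0.3138  0.096 ] F [-0.27 -0.26 -0.05] M [ 0.06 -0.02 -0.02] op 0.0005 q7 60
lift t9.1 p [ 0.5018 -0.3137  0.2858] F [-1.46 -0.17 -0.12] M [-0.01 -0.    0.02] op -0.0004 q7 52
[295 278]
[372 223]
[295 218]
```

View pics/g.png

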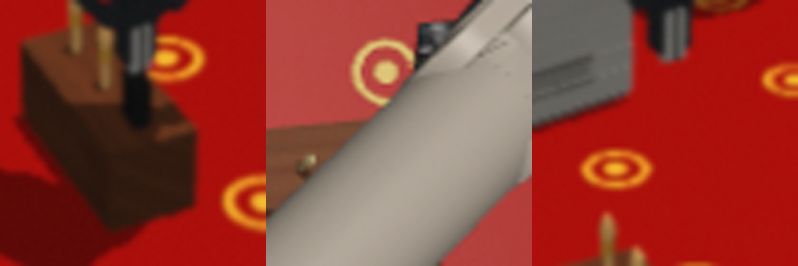

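The gripper closed on nothing. In the side view the key is still standing at the bore. I'll move clear and look again.

```bash
python3 - <<'E'
from h import *
G=np.load("G.npy")
arm.open_gripper()
arm.servo_line([.5018,-.02,.30],G,rate=.3)
s=st();print(s["tcp_rot"])
t,c=cam("top"),cam("side")
for P in ([*KEY[:2],.11],[*KEY[:2],.07]): print(proj(P,t),proj(P,c))
a=cv2.resize(np.ascontiguousarray(t[0][205:255,315:380,::-1]),None,fx=6,fy=6,interpolation=cv2.INTER_CUBIC)
b=cv2.resize(np.ascontiguousarray(c[0][230:305,255:320,::-1]),None,fx=6,fy=6,interpolation=cv2.INTER_CUBIC)
o=np.zeros((450,780,3),np.uint8);o[:300,:390]=a;o[:,390:]=b;cv2.imwrite("pics/m.png",o)
E
```

```text
t11.1 p [ 0.5016 -0.0219  0.3   ] F [ 0.47 -0.5   0.01] M [-0.01  0.04 -0.07] op 0.0849 q7 11
[[-8.63977213e-02  9.96260724e-01  5.23215655e-05]
 [ 9.96260484e-01  8.63977368e-02 -6.91774041e-04]
 [-6.93707772e-04 -7.64179264e-06 -9.99999759e-01]]
[[363.83889402 229.10133034]] [[295.70902042 262.38070852]]
[[361.61998254 230.45948332]] [[295.65500478 274.53960414]]
```

View pics/m.png

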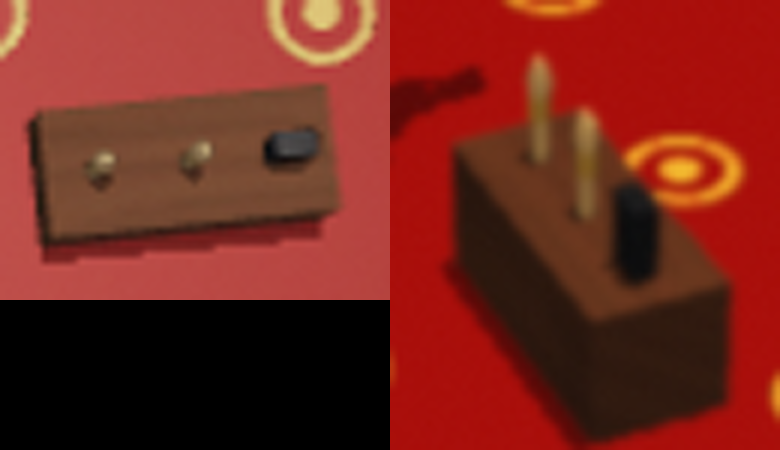

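The key is undisturbed and sits where I predicted: top (363,229), side (296,262). In the earlier side frame the fingertips seemed to end about 2–3 cm higher than the kinematics say, so I'll compare the tool with its projection.

```bash
python3 - <<'E'
from h import *
arm.close_gripper()
s=st(); p=s["eef_pos"]
t,c=cam("top"),cam("side"); o=[]
for v in(t,c):
    im=v[0][:,:,::-1].copy(); u=proj(p,v)[0]
    x,y=np.int32(np.clip(u-[40,50],0,[480,320]))
    k=5;im=cv2.resize(np.ascontiguousarray(im[y:y+100,x:x+80]),None,fx=k,fy=k,interpolation=cv2.INTER_CUBIC)
    for dz,col in((0,(0,255,255)),(-.017,(0,255,0)),(.052,(255,255,0))):
        w=proj(p+[0,0,dz],v)[0];cv2.circle(im,tuple(np.int32((w-[x,y]+.5)*k)),4,col,1);print(dz,w)
    o.append(im)
cv2.imwrite("pics/t.png",np.hstack(o))
E
```

```text
t12.0 p [ 0.5018 -0.02    0.3   ] F [-0.64 -0.1   0.35] M [ 0.03  0.02 -0.01] op -0.0 q7 11
0 [271.42354278 221.60151583]
-0.017 [271.46362498 222.36224445]
0.052 [271.29452883 219.15250966]
0 [261.3482765 157.4414417]
-0.017 [261.49764441 162.65599996]
0.052 [260.88058709 141.14700669]
```

View pics/t.png

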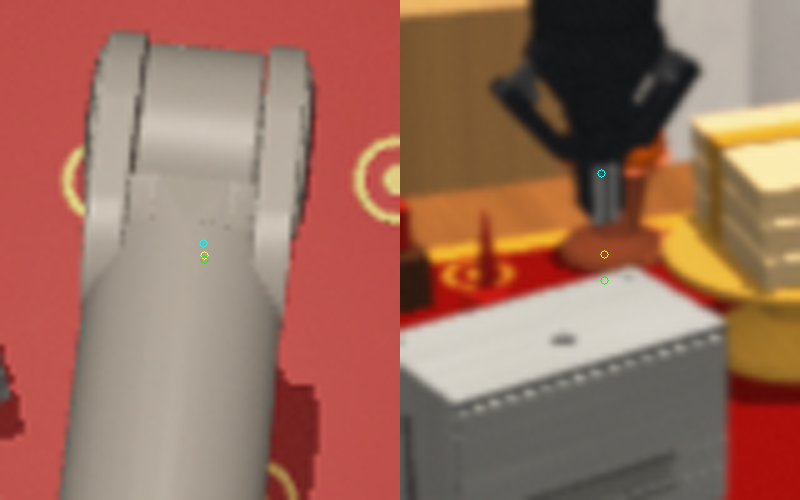

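The side view shows the real fingertips at about (262,152). The stated geometry puts them at (261.5,162.7), so the tool appears to sit about 38 mm higher than reported. I'll confirm by touching bare table below.

```bash
python3 - <<'E'
from h import *
G=np.load("G.npy")
arm.servo_line([.5018,-.02,.05],G,rate=.25)
st("pre")
try: print(arm.servo_line([.5018,-.02,-.04],G,rate=.03,threshold=4))
except arm.PlanningError as e: print("PE",e)
s=st("touch"); p=s["eef_pos"]
c=cam("side")
arm.servo_line([.5018,-.02,.10],G,rate=.25)
for z in (0,):
    u=proj([p[0],p[1],z],c)[0];print(u)
x,y=np.int32(u-[40,35]);k=6
im=cv2.resize(np.ascontiguousarray(c[0][y:y+70,x:x+80,::-1]),None,fx=k,fy=k,interpolation=cv2.INTER_CUBIC)
cv2.circle(im,tuple(np.int32((u-[x,y]+.5)*k)),4,(0,255,0),1);cv2.imwrite("pics/z.png",im)
E
```

```text
pre t13.2 p [ 0.5029 -0.0202  0.051 ] F [-0.17  0.85 -0.19] M [ 0.02  0.   -0.  ] op 0.0001 q7 30
True
touch t15.3 p [ 0.5019 -0.02   -0.0217] F [-0.76  1.16  6.26] M [ 0.03  0.16 -0.  ] op 0.0001 q7 36
[263.78588825 242.30125732]
```

View pics/z.png

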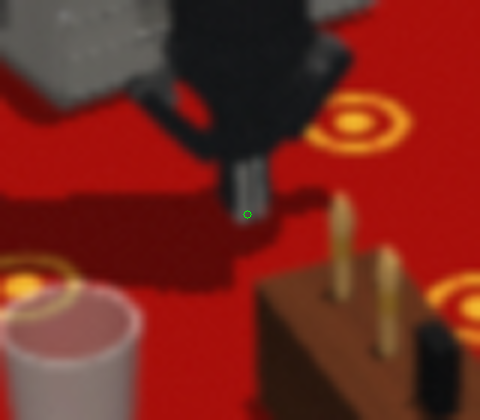

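At table contact the reported z is -0.0217 where it should be +0.017, while xy matches (the fingertip foot lies on the marker at (264,242)). The tool is therefore 38.5 mm shorter than reported. I'll regrasp with that correction.

```bash
cat >> h.py <<'E'
OFF=np.array([0,0,-.0385])
U=np.array([0,0,1.])
E
python3 - <<'E'
from h import *
G=np.load("G.npy"); K=KEY+OFF; up=K+.19*U
arm.servo_line([.5018,-.02,.22],G,rate=.3); 
arm.servo_line(up,G,rate=.3)
arm.open_gripper()
arm.servo_line(K+.04*U,G,rate=.2)
print("contact",arm.servo_line(K,G,rate=.05,threshold=5)); st("at")
arm.close_gripper(); s=st("closed")
if s["opening"]<.008: raise SystemExit
arm.servo_line(K+.05*U,G,rate=.08);st()
arm.servo_line(up,G,rate=.2);st()
h=np.array([*HOLE[:2],0.186])+OFF   # true: tip = TCPtrue-0.088 -> computed below
tipdz=0.096-0.008
h=np.array([*HOLE[:2],.150+.020+tipdz])+OFF
arm.servo_line(up+[0,0,0],G); 
arm.servo_line([h[0],h[1],up[2]],G,rate=.3)
arm.servo_line(h,G,rate=.1);arm.hold(.4)
s=st("over hole"); 
t,c=cam("top"),cam("side")
p=s["eef_pos"]-OFF-[0,0,tipdz]
o=[]
for v in(t,c):
    u=proj(p,v)[0];x,y=np.int32(u-[30,45]);k=6
    im=cv2.resize(np.ascontiguousarray(v[0][y:y+80,x:x+60,::-1]),None,fx=k,fy=k,interpolation=cv2.INTER_CUBIC)
    for P,col in((p,(0,255,0)),(HOLE,(255,0,255))):
        w=proj(P,v)[0];print(w);cv2.circle(im,tuple(np.int32((w-[x,y]+.5)*k)),3,col,1)
    o.append(im)
cv2.imwrite("pics/k.png",np.hstack(o)); print(x,y)
E
```

```text
contact False
at t20.4 p [ 0.502  -0.3141  0.0577] F [-0.46  0.61  0.71] M [-0.03  0.06 -0.01] op 0.0855 q7 61
closed t21.0 p [ 0.502  -0.314   0.0577] F [ 0.25 -0.93  1.39] M [ 0.07 -0.01 -0.02] op 0.0131 q7 61
 t21.8 p [ 0.5017 -0.3134  0.1073] F [ 0.11  0.76 -0.77] M [ 0.03 -0.02  0.02] op 0.0133 q7 59
 t22.6 p [ 0.5012 -0.313   0.2461] F [ 0.71 -0.28 -1.08] M [ 0.01 -0.01  0.02] op 0.0129 q7 53
over hole t25.5 p [0.5325 0.1822 0.2198] F [-0.43  0.32 -0.9 ] M [-0.03  0.01  0.  ] op 0.0126 q7 0
[205.74137947 216.98875598]
[206.68725374 217.92725955]
[253.31522239 169.37857229]
[253.47579656 174.73939322]
223 124
```

View pics/k.png

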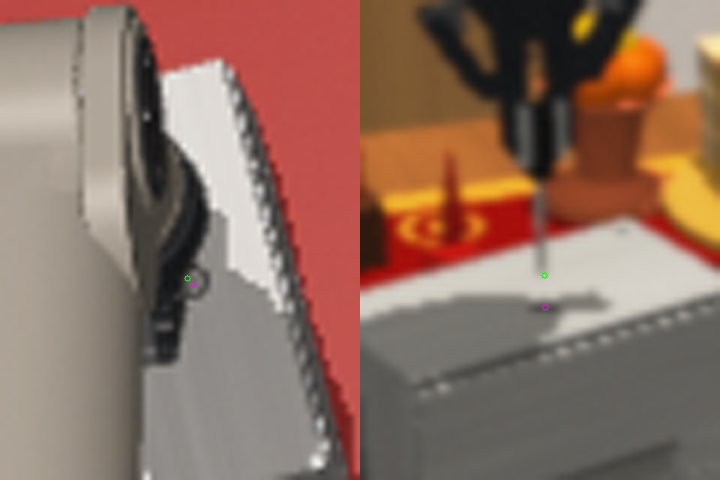

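The key is gripped with the pin vertical, and its tip shows at about (252.7,168.5) in the side view, roughly 1 mm left of where it should be over the hole. I'll nudge +1 mm in x, then feel down slowly with force guards.

```bash
cat >> h.py <<'E'
TD=.088
def tipz(s): return s["eef_pos"][2]+.0385-TD-.150
E
python3 - <<'E'
from h import *
G=np.load("G.npy")
def z(d): return .150+d+TD-.0385
xy0=HOLE[:2]+[.001,0]
e1=np.array([np.cos(DY),np.sin(DY)]);e2=np.array([-e1[1],e1[0]])
arm.servo_line([*xy0,z(.004)],G,rate=.06);st()
for d in [(0,0),(2,0),(-2,0),(0,2),(0,-2)]:
    xy=xy0+(d[0]*e1+d[1]*e2)/1000
    if d!=(0,0): arm.servo_line([*xy,z(.004)],G,rate=.05)
    hit=arm.servo_line([*xy,z(-.042)],G,rate=.018,threshold=2.6)
    s=st(f"{d} hit {hit}"); dz=tipz(s);print("depth mm",dz*1000)
    if dz<-.012: break
    arm.servo_line([*xy,z(.004)],G,rate=.05)
    if s["clock"]>36: raise SystemExit
arm.hold(.1); s=st("settled")
h=arm.servo_line([*xy,z(dz-.0065)],G,rate=.012,threshold=8)
s=st(f"press stop={h}");print("depth",tipz(s)*1000);arm.hold(.15);st()
np.save("xy.npy",xy)
c=cam("side");im=c[0][140:240,195:315,::-1];cv2.imwrite("pics/p.png",cv2.resize(np.ascontiguousarray(im),None,fx=5,fy=5,interpolation=cv2.INTER_CUBIC))
E
```

```text
t26.0 p [0.533  0.1819 0.2028] F [ 1.45  0.47 -0.27] M [ 0.02 -0.03  0.02] op 0.0132 q7 1
(0, 0) hit True t28.1 p [0.5334 0.1822 0.1622] F [0.11 0.4  3.38] M [ 0.06  0.02 -0.01] op 0.0134 q7 3
depth mm -37.34980385726447
settled t28.2 p [0.5334 0.1821 0.1621] F [0.08 0.54 4.1 ] M [ 0.03 -0.06 -0.05] op 0.0131 q7 3
press stop=False t28.8 p [0.5336 0.1823 0.1564] F [-0.83  0.57  6.6 ] M [-0.02  0.34 -0.  ] op 0.0128 q7 4
depth -43.054143584594335
 t28.9 p [0.5336 0.1823 0.1565] F [-1.85 -0.11  7.93] M [-0.    0.38  0.06] op 0.0131 q7 4
```

View pics/p.png

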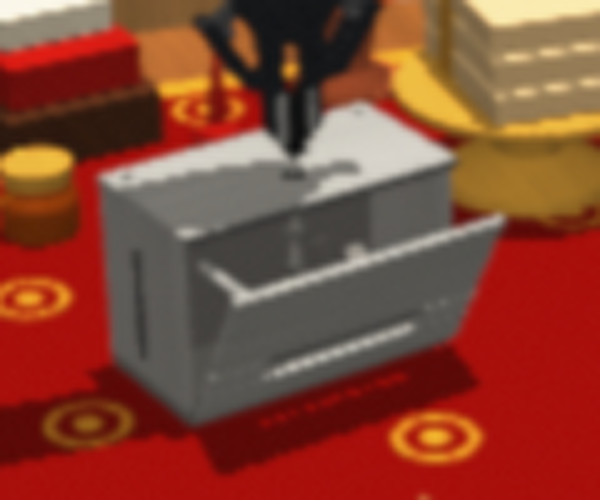

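The front cover has sprung ajar at about 8 N with the pin still in the hole. Next I return the key to its bore.

```bash
python3 - <<'E'
from h import *
G=np.load("G.npy");xy=np.load("xy.npy");K=KEY+OFF;up=K+.19*U
arm.servo_line([*xy,.215],G,rate=.12)
arm.servo_line([*xy,up[2]],G,rate=.2)
arm.servo_line(up,G,rate=.3)
arm.hold(.15);st("above")
arm.servo_line(K+.066*U,G,rate=.25)
h=arm.servo_line(K+.003*U,G,rate=.08,threshold=6);st(f"in {h}")
if not h:
    h=arm.servo_line(K-.001*U,G,rate=.02,threshold=3);st(f"seat {h}")
    arm.open_gripper();st("open")
    arm.servo_line(K+.06*U,G,rate=.2);arm.servo_line(K+.16*U,G,rate=.3);st("up")
    # IK feasibility for cover move with closed gripper
    e1=np.array([np.cos(DY),np.sin(DY),0]);e2=np.array([-e1[1],e1[0],0])
    for th in(.48,1,1.5):
        P=HINGE-.055*e2-np.sin(th)*.131*e1+np.cos(th)*.131*U;print(th,P)
        for a in (DY,DY+np.pi,DY+np.pi/2,DY-np.pi/2): print(np.round(arm.inverse_kinematics(P+OFF+.02*U,down(a))) if arm.inverse_kinematics(P+OFF+.02*U,down(a)) is not None else None)
E
```

```text
above t31.9 p [ 0.5023 -0.3126  0.2474] F [ 0.55  0.51 -0.42] M [0.04 0.   0.06] op 0.0132 q7 53
in False t33.5 p [ 0.5021 -0.3142  0.0609] F [-0.29  0.32 -0.15] M [ 0.    0.03 -0.05] op 0.013 q7 61
seat True t33.7 p [ 0.5026 -0.3144  0.0577] F [0.13 0.46 3.56] M [0.1  0.09 0.05] op 0.013 q7 62
open t34.4 p [ 0.5017 -0.3137  0.0565] F [-0.06 -0.39 -0.54] M [-0.03 -0.    0.  ] op 0.0853 q7 62
up t35.4 p [ 0.5018 -0.3134  0.2172] F [0.52 0.54 0.11] M [-0.04 -0.   -0.04] op 0.0852 q7 54
0.48 [0.61116566 0.10138391 0.12819633]
[-45.  31.  43.  99. -24.  59. 112.]
[-58.  46.  71. 100. -47.  69. -49.]
[ -61.   58.   83.  100.  -59.   79. -131.]
[-50.  35.  52.  99. -31.  61.  28.]
1 [0.62415134 0.0533693  0.0827796 ]
[-33.  32.  33. 100. -21.  54. 114.]
[-52.  49.  67. 101. -50.  66. -43.]
[ -55.   63.   82.  101.  -64.   78. -124.]
[-42.  37.  47. 100. -32.  57.  33.]
1.5 [0.62948745 0.033639   0.02126657]
[-27.  37.  28. 101. -22.  47. 116.]
[-47.  53.  63. 102. -54.  61. -39.]
[ -52.   68.   79.  102.  -70.   76. -119.]
[-37.  41.  43. 102. -35.  51.  37.]
```

The key is seated and released. Now I hook the cover with closed fingers and follow its arc.

```bash
python3 - <<'E'
from h import *
e1=np.array([np.cos(DY),np.sin(DY),0]);e2=np.array([-e1[1],e1[0],0]);A=down(DY-np.pi/2)
def C(x,z): # TCP command for fingertip front corner at distance x in front of hinge, height z
    return HINGE*[1,1,0]-.055*e2-(x-.011)*e1+(z+.017)*U+OFF
r=.118
arc=lambda th:C(r*np.sin(th),.012+r*np.cos(th))
arm.close_gripper()
s0=C(.045,.117)
arm.servo_line([*s0[:2],.22],A,rate=.3);st("over gap")
h=arm.servo_line(s0,A,rate=.1,threshold=6);st(f"in gap {h}")
if h: arm.servo_line([*s0[:2],.22],A,rate=.1);raise SystemExit
ths=np.r_[np.linspace(.5,1.42,8),1.53]
for i,th in enumerate(ths):
    h=arm.servo_line(arc(th),A,rate=.05 if i<8 else .025,threshold=8);st(f"{th:.2f} {h}")
    if h: break
s=arm.state();p=s["eef_pos"]
arm.servo_line(p+.03*U,A,rate=.08);arm.servo_line(p+.16*U,A,rate=.3)
arm.servo_line([.5,.0,.26],A,rate=.3)
st("clear")
t,c=cam("top"),cam("side")
a=cv2.resize(np.ascontiguousarray(t[0][160:280,150:390,::-1]),None,fx=2.5,fy=2.5,interpolation=cv2.INTER_CUBIC)
b=cv2.resize(np.ascontiguousarray(c[0][150:310,190:390,::-1]),None,fx=3,fy=3,interpolation=cv2.INTER_CUBIC)[:300]
b=cv2.resize(np.ascontiguousarray(c[0][150:310,190:390,::-1]),(375,300),interpolation=cv2.INTER_CUBIC)
o=np.zeros((600,600,3),np.uint8);o[:300]=a;o[300:,:375]=b
for P in (HINGE-.055*e2-.131*np.sin(1.5)*e1+.009*U,):print(proj(P,t),proj(P,c))
cv2.imwrite("pics/e.png",o)
E
```

```text
over gap t37.8 p [0.6041 0.1242 0.2203] F [-0.27  0.02 -0.38] M [ 0.01 -0.01  0.03] op 0.0001 q7 20
in gap False t39.2 p [0.6049 0.1269 0.0962] F [-0.33  0.2  -0.43] M [ 0.02  0.04 -0.  ] op 0.0001 q7 24
0.50 False t39.6 p [0.6074 0.115  0.0942] F [-0.42 -0.2  -0.23] M [0.01 0.01 0.  ] op 0.0003 q7 26
0.63 False t40.0 p [0.6105 0.1024 0.0854] F [ 0.13 -0.09 -0.52] M [-0.01 -0.01 -0.04] op -0.0 q7 27
0.76 False t40.5 p [0.6136 0.091  0.0755] F [-0.52  0.1  -0.12] M [-0.01 -0.   -0.  ] op -0.0003 q7 29
0.89 False t40.9 p [0.6163 0.081  0.064 ] F [-0.23 -0.03  0.97] M [-0.04 -0.01 -0.03] op 0.0003 q7 30
1.03 False t41.4 p [0.6186 0.0725 0.0513] F [0.73 0.26 0.14] M [-0.02 -0.03 -0.01] op -0.0003 q7 31
1.16 False t41.9 p [0.6204 0.0657 0.0375] F [-0.8   0.96 -0.62] M [ 0.07  0.03 -0.03] op -0.0001 q7 33
1.29 False t42.3 p [0.6217 0.0607 0.0229] F [-0.44  0.18  0.4 ] M [-0.04 -0.02  0.02] op 0.0 q7 34
1.42 False t42.8 p [0.6226 0.0576 0.0077] F [-0.19  0.64  0.98] M [ 0.02  0.01 -0.03] op 0.0003 q7 35
1.53 True t43.2 p [ 0.6237  0.0568 -0.0018] F [-1.24  0.32  6.98] M [ 0.02  0.35 -0.02] op -0.0001 q7 35
clear t45.1 p [0.4998 0.0014 0.259 ] F [-0.5   0.5  -0.12] M [ 0.08 -0.    0.  ] op -0.0 q7 20
[[256.25541117 194.70992256]] [[294.64141464 222.27919243]]
```

View pics/e.png

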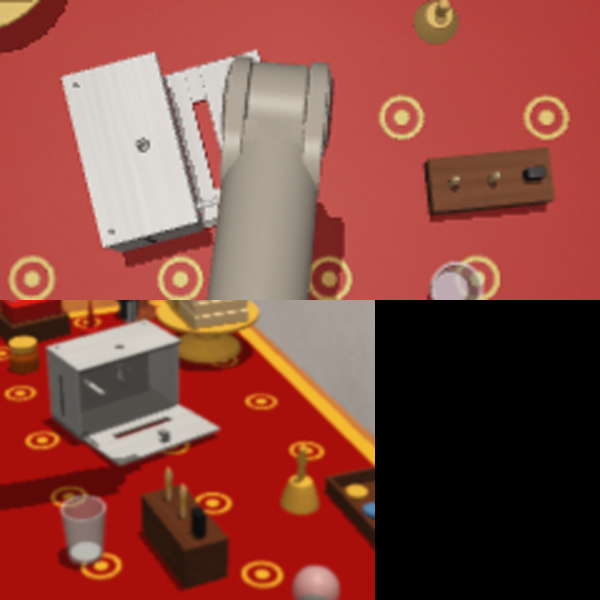

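The cover lies flat: finger height at the stop corresponds to about 1.50 rad. The key stands in its bore and everything around it looks undisturbed.

```bash
python3 - <<'E'
from h import *
print(arm.hand_in()); st()
E
```

```text
the job is handed in; nothing more can be done
None
the job is handed in; nothing more can be done
```

The towel dispenser is open for refilling: the latch tripped, the key is back in its own bore, and the cover lies flat. I handed the job in shortly after 45 s of the 72 s allowed; no verdict was reported.

- **Latch:** The pin met the striker 37 mm below the top. The cover sprang ajar with the tip about 43 mm down, and the highest force I read was about 8 N, against the 20 N limit.
- **Key:** I lowered it back into the bore it came from; it seated with a light 3.6 N touch. The last picture shows it standing upright, but that is by eye and I did not measure its final position.
- **Cover:** I pushed it down along its arc with closed fingers. It met its stop at about 1.50 rad with about 7 N on the tool, against the 30 N limit.
- **Bystanders:** Those visible in the final crops (the brushes, bell and tumbler, with the jar and ball partly in view) look undisturbed. I did not re-measure any of them, and the reader was outside the final crops.

**Failed first grasp:** The first grasp closed on nothing. The tool is really about 38.5 mm shorter than the reported TCP and given fingertip geometry imply. I saw this in the side picture, confirmed it by touching bare table, and corrected every later move for it.

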